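# Prime the filter pump, then open its outlet valve

### The job

Prime the filter skid: press the white mushroom plunger of the hand pump all the way down and let it spring all the way back up, over and over, until the indicator pin beside it has popped fully out. Only then push the valve handle round with the fingers, as far as it goes, so that it lies along the pipe. Do not touch the pin, leave the loose things on and around the skid standing where they are, and finish clear of everything.

Things in the scene. Friction and masses are not known exactly. Their poses are not given: they have to be found in the camera images.
- skid: white plate 160 (x) x 340 (y) x 12 mm fixed on the bench. Origin: centre of its underside, on the bench; -x is the robot's side, z up. Grey pump housing 130 x 90 mm, 85 mm high, centred at y +90 mm. Steel pipe (22 mm, axis 50 mm up) along y. Valve stem (22 mm) at x 0, y -90 mm; only stem, handle and plunger rise over 90 mm, and the pin as it comes out
- plunger_top (a point): centre of the top of the plunger's round white cap: 40 mm diameter, 16 mm thick, on a 16 mm rod in a steel coil spring; at skid x -30, y +90 mm; 150 mm above the bench when up, 126 mm when fully pressed
- plunger (a joint): how far the plunger is pressed, m: 0 up, 0.024 at its hard bottom stop. A spring returns it: 4 N at the top, 13 N at the bottom. It ratchets: each stroke, to the bottom and let back fully, raises the pin about 9 mm as it comes back up, within 0.4 s (the first 1 to 14 mm); strokes short of 21 mm, or not let back up, may gain nothing
- pin_tip (a point): centre of the flat top of the brass indicator pin, 16 mm diameter, rising straight up from a small steel boss (top 90 mm above the bench) on the pump housing, 65 mm from the plunger's axis towards the skid's +x. 93 mm above the bench when right in, 138 mm when fully out
- indicator (a joint): how far the pin has risen, m: 0 right in, 0.045 fully out (further strokes raise it no more). It starts between 0 and 0.014 and stays where the pump has raised it; usually 4 or 5 full strokes are needed
- valve_pivot (a point): on the axis of the valve handle (vertical), at the height of the handle's top, 147 mm above the bench
- handle_end (a point): middle of the top edge at the outer end of the aluminium valve handle: a level bar 90 mm long from the pivot, 12 mm thick and 22 mm high (125 to 147 mm above the bench)
- valve (a joint): angle of the handle, rad: 0 closed (it points to the skid's -x, across the pipe), growing counter-clockwise seen from above to 1.571, open, at its stop (it points to the skid's -y, along the pipe, away from the pump). It starts between 0 and 0.2, has 0.08 N m of friction (1 to 2 N at its end) and stays where it is left
- vial: a small amber glass jar, 28 mm diameter, 60 mm tall, standing on the skid plate between pump and valve on the far side of the pipe; origin at the centre of its underside; loose, to be left alone
- spanner: a steel spanner 150 mm long lying flat on the bench on the robot's side of the pump; origin at the centre of its underside; loose, to be left alone
- beaker: an open glass beaker, 68 mm diameter, 85 mm tall, on the bench off the valve end of the skid; origin at the centre of its underside; loose, to be left alone
- wash_bottle: a white plastic bottle, 64 mm diameter, 150 mm tall, on the bench off the pump end of the skid; origin at the centre of its underside; loose, to be left alone
- cartridge: a spare white filter cartridge standing on end, 60 mm diameter, 115 mm tall, on the bench behind the pump; origin at the centre of its underside; loose, to be left alone
- union_nut: a loose steel ring nut, 40 mm outside diameter, 18 mm tall, lying flat on the bench on the robot's side of the skid; origin at the centre of its underside; loose, to be left alone
- fittings_tray: an open grey tray 100 x 140 x 35 mm on the bench behind the valve; origin at the centre of its underside; loose, to be left alone

How it is judged:
By the outcome, as a careful person would: the job done as asked, in the order asked, and still so for the second after the job is handed in, with the robot touching nothing.
It also fails if it takes over 64 s, if anything falls off the work surface, if the arm or the gripper's body presses on something with over 40 N, if the wrist force passes 120 N, or if a joint passes its speed limit or range.

### The arm

A 7-joint arm with a two-finger parallel gripper is mounted at the origin on the work surface. World frame = base frame: x ahead of the robot, y to its left, z up, the work surface at z = 0. Lengths are in m, angles in degrees, forces in N, time in s.
With the tool pointing down it reaches from about 0.35 to 0.9 m from the base axis. Payload 7.2 kg.
Tool frame: the origin (TCP) lies on the centre line of the jaws, within the pads' length; the fingertips stand env.tip_reach ahead of it and the grasp point (between the pads) lies 5 mm behind it (env.tip_reach is the distance from the TCP to the fingertips, in m); y points along the fingers, z is the direction in which the jaws open and shut, and the axes are right-handed (so a half turn about y gives the same grasp; the last joint's range is limited). The gripper opens to 85 mm and grips with 20 to 120 N. Pads are 22 mm wide; open, the fingers measure 114 mm over their backs; the gripper's body (76 mm by 85 mm) begins 54 mm behind the grasp point. The pads swing forward as they close: fully open they stand 13 mm farther back than shut.
Start: joints at [-79.137, 23.554, -0.728, 91.456, 0.321, 64.991, -4.71], TCP at [0.159, 0.604, 0.245] pointing down, gripper open.
Joint ranges: [-169.25, 169.25], [-16.82, 113.86], [-84.01, 82.57], [7.8, 145.47], [-59.2, 239.2], [7.22, 106.19], [-163.78, 163.78]. Speed limits (degrees/s): [136.94, 136.94, 172.46, 172.46, 180, 180, 180].

### API

Orientations are given as a 3x3 rotation matrix whose columns are the frame's x, y, z axes.
In Python, from cell import env gives the robot as it stands.
- The arm moves only by the shell command python3 -m jog 'ROWS'. ROWS is JSON, a list of rows, each an object of numbers: "jaw": the opening, from -1 (shut) to 1 (fully open); "tx", "ty", "tz": the shift along the tool's x, y, z in m; "spin": the turn about the tool's y in degrees. A call has 1 to 20 rows; each row shifts and turns the commanded pose from where the row before left it, along the tool's axes as they then stand; what a row does not reach is not made up. A row lasts 1/12 s, in which the tool goes at most 41.7 mm and 7.16 degrees, less where a joint would pass 70% of its speed; a pose out of reach is approached as far as the arm can. A call is refused whole if a number of a shift passes 0.0417 or a number of a turn 7.16, either way. A call with a gripper value outside its range is refused whole. The fingers move at their own pace and stop on an object; the grip force is fixed at half the most. Time passes only in rows, so rows that do not move let the fingers close. It gives the time, the measured TCP pose, the force and the opening at its end, in the units of the state.
- env.get_state(): the state, without advancing time (a new reading comes with each control period).
- env.snapshot(name): name is "scene" or "side" or "wrist"; returns (picture, depth): 384x512x3 uint8, red, green, blue; 384x512 float32, m along the optical axis (not along the pixel's ray), 0 where there is no reading.
- env.get_calibration(name): a dict with "K" (3x3 intrinsics, pixels), "D" ([k1, k2, p1, p2, k3] as OpenCV has them; the pictures are not rectified), "T" (4x4, takes a point from camera to world coordinates); the wrist camera has in their place "mount" (4x4, takes a point from camera to tool coordinates, whose origin is the TCP and whose axes are the tool frame's). Camera axes: x right, y up, looking along -z (the intrinsics and any distortion apply to the point x, -y, -z); pixel columns grow to the right and rows downward; lengths in m; the calibration is good to about 2 mm. A picture is of the moment at which its call begins: read the wrist's pose just before it. get_calibration takes no time and is no camera call.
- env.finish_job(): hands the job in, once; it reports no verdict.
Trained networks look in the newest picture that a camera, given by its name, has taken for a name from the list of things; names that differ only in an ending like _2 or _b are one class to them, and where a whole thing is asked for, a point or a joint stands for the part that bears it (a point fixed in the world has none). Each returns a list of dicts, best first, with "score" (0 to 1); they miss things now and then, are a little off and sometimes report something else, mostly with a low value. They report only what shows in the picture. A call takes as long as a camera call.
- env.search_frame(camera, label): "uv" ([column, row] in pixels, amid what is visible of it).
- env.trace(camera, label): "mask" (384x512 bool, what is visible of it) and "uv" ([column, row] in pixels, amid what is visible of it).
- env.spot_point(camera, label): "uv" ([column, row] in pixels: a listed point, or the origin of a listed thing).
The state is a dict: "clock": time; "qpos": joint angles; "joint_velocities": joint speeds; "effort": joint torques, N m; "tool_pos": TCP position; "tool_rot": TCP orientation; "ft_force": force on the tool from outside, world axes, zero at the start; "wrist_torque": the same for the moment, N m; "finger_gap": opening from 0.0 (shut) to 1.0 (fully open).
Only numpy, scipy, OpenCV 4.12 (cv2) and the standard library are available. Lean on these libraries where they do the work, as an engineer would, in place of code of your own. Each camera call takes 0.05 s, during which the arm holds its last target.

## Working session

There is one attempt and no reset: what is moved stays moved. The work goes in short steps, Python scripts to look and compute and a shell command to move; the robot and the scene stay as the last step left them, time stands still between calls to the robot, and variables do not carry over. Pictures are saved under pics/ and viewed, and the job is handed in when it is done.

```bash
ls; mkdir -p pics
cat > h.py <<'E'
import numpy as np, cv2
from cell import env
def save(n,im): cv2.imwrite('pics/'+n+'.png',cv2.cvtColor(im,cv2.COLOR_RGB2BGR))
def camT(name,st=None):
    c=env.get_calibration(name)
    if 'T' in c: return c,np.array(c['T'])
    T=np.eye(4);T[:3,:3]=st['tool_rot'];T[:3,3]=st['tool_pos']
    return c,T@np.array(c['mount'])
def ray(c,T,uv):
    p=cv2.undistortPoints(np.array([[uv]],float),np.array(c['K']),np.array(c['D']))[0,0]
    d=T[:3,:3]@np.array([p[0],-p[1],-1.0]); return T[:3,3],d
def atz(c,T,uv,z):
    o,d=ray(c,T,uv); return o+d*(z-o[2])/d[2]
def atdepth(c,T,uv,dep):
    o,d=ray(c,T,uv); return o+d*dep
def proj(c,T,P):
    q=np.linalg.inv(T)@np.append(P,1.0); q=q[:3]*[1,-1,-1]
    return cv2.projectPoints(q[None],np.zeros(3),np.zeros(3),np.array(c['K']),np.array(c['D']))[0][0,0]
E
python3 - <<'E'
from h import *
st=env.get_state(); print({k:np.round(v,3).tolist() for k,v in st.items()}, env.tip_reach)
for n in ['scene','side','wrist']:
    im,d=env.snapshot(n); save(n+'0',im); np.save('/tmp/'+n+'.npy',d)
    c,T=camT(n,st)
    print(n,T[:3,3].round(3))
    for l,z in [('plunger_top',.15),('pin_tip',.1),('valve_pivot',.147),('handle_end',.147),('skid',0),('vial',.012),('beaker',0),('wash_bottle',0),('cartridge',0),('spanner',0),('union_nut',0),('fittings_tray',0)]:
        r=env.spot_point(n,l)
        print(l,[(round(x['score'],2),np.round(x['uv']).tolist(),atz(c,T,x['uv'],z).round(3).tolist()) for x in r[:2]])
E
```

```text
pics
{'clock': 0.0, 'qpos': [-79.136, 23.6, -0.729, 91.505, 0.321, 64.988, -4.712], 'joint_velocities': [-0.005, 0.14, -0.003, 0.013, -0.048, -0.032, -0.113], 'effort': [0.0, -60.062, 0.682, -29.942, 0.014, 0.011, -0.0], 'tool_pos': [0.159, 0.604, 0.244], 'tool_rot': [[0.967, -0.0, 0.255], [-0.255, -0.002, 0.967], [0.0, -1.0, -0.002]], 'ft_force': [0.081, -0.189, -0.225], 'wrist_torque': [0.023, -0.013, 0.024], 'finger_gap': 0.998} 0.014
scene [1.374 0.222 0.938]
plunger_top [(0.61, [260.0, 174.0], [0.521, 0.062, 0.15])]
pin_tip [(0.72, [184.0, 237.0], [0.742, -0.093, 0.1]), (0.43, [252.0, 205.0], [0.598, 0.055, 0.1])]
valve_pivot [(0.64, [194.0, 167.0], [0.526, -0.127, 0.147])]
handle_end [(0.67, [205.0, 152.0], [0.455, -0.114, 0.147]), (0.66, [262.0, 176.0], [0.528, 0.069, 0.147])]
skid [(0.86, [230.0, 210.0], [0.537, -0.027, 0.0]), (0.69, [206.0, 151.0], [0.28, -0.174, 0.0])]
vial [(0.61, [214.0, 222.0], [0.603, -0.059, 0.012]), (0.19, [260.0, 174.0], [0.375, 0.035, 0.012])]
beaker [(0.96, [143.0, 195.0], [0.53, -0.309, 0.0])]
wash_bottle [(0.69, [305.0, 243.0], [0.618, 0.211, 0.0
[... 731 characters left out ...]
l [(0.86, [284.0, 268.0], [0.598, -0.065, 0.012])]
beaker [(0.8, [298.0, 366.0], [0.528, -0.302, 0.0]), (0.19, [200.0, 280.0], [0.409, -0.018, -0.0])]
wash_bottle [(0.71, [257.0, 207.0], [0.622, 0.191, 0.0]), (0.18, [281.0, 268.0], [0.597, -0.052, 0.0])]
cartridge [(0.83, [304.0, 234.0], [0.698, 0.04, 0.0])]
spanner [(0.78, [200.0, 253.0], [0.429, 0.068, 0.0])]
union_nut [(0.82, [199.0, 282.0], [0.405, -0.024, 0.0])]
fittings_tray [(0.74, [269.0, 210.0], [0.651, 0.168, 0.0]), (0.71, [302.0, 232.0], [0.695, 0.05, 0.0])]
wrist [0.088 0.623 0.373]
plunger_top []
pin_tip []
valve_pivot []
handle_end []
skid []
vial []
beaker []
wash_bottle []
cartridge []
spanner []
union_nut []
fittings_tray []
```

View pics/scene0.png

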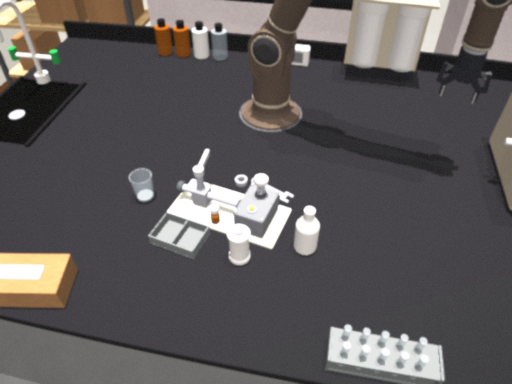

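View pics/side0.png

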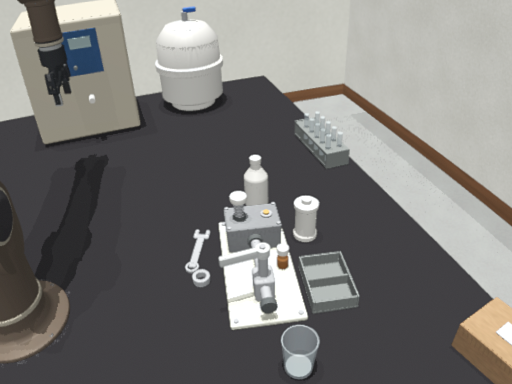

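View pics/wrist0.png

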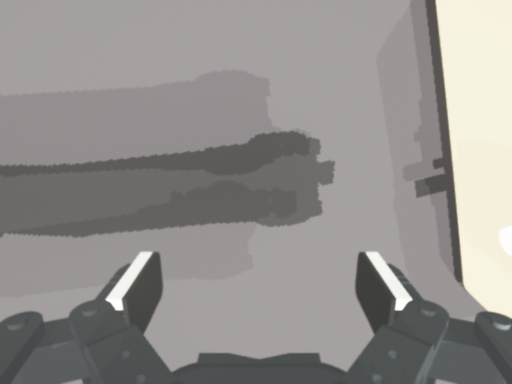

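Run:
```python
import cv2
a=cv2.imread('pics/scene0.png')[140:280,120:330]; cv2.imwrite('pics/sc_crop.png',cv2.resize(a,None,fx=3.8,fy=3.8,interpolation=cv2.INTER_CUBIC))
a=cv2.imread('pics/side0.png')[180:330,180:360]; cv2.imwrite('pics/si_crop.png',cv2.resize(a,None,fx=4,fy=4,interpolation=cv2.INTER_CUBIC))
```

```text
(no output)
```

View pics/sc_crop.png

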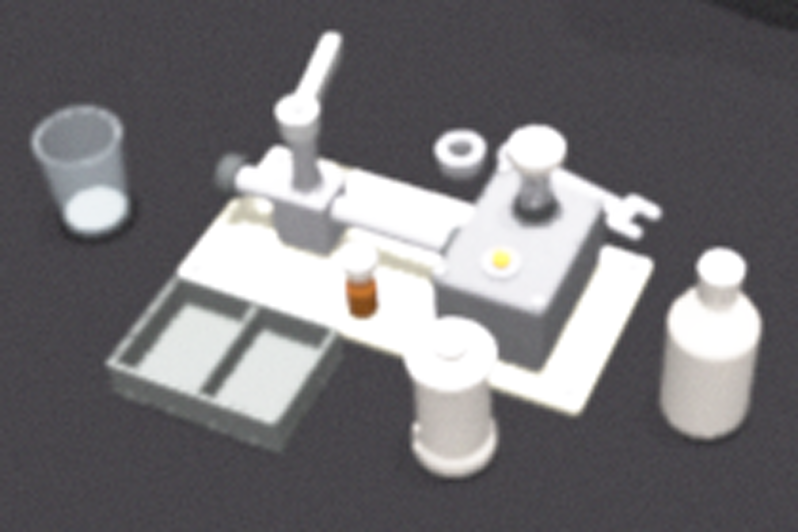

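View pics/si_crop.png

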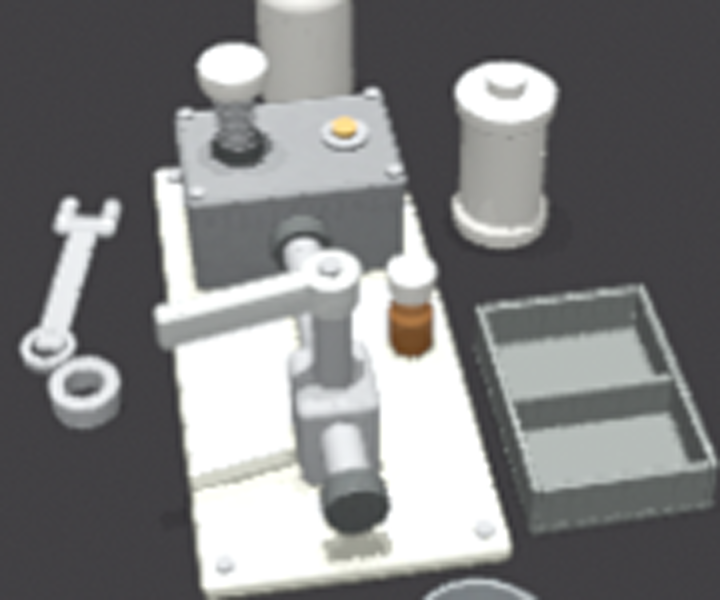

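```bash
cat >> h.py <<'E'
def world(p,L):
    x,y,a=p; return np.array([x+np.cos(a)*L[0]-np.sin(a)*L[1], y+np.sin(a)*L[0]+np.cos(a)*L[1], L[2]])
E
python3 - <<'E'
from h import *
from scipy.optimize import least_squares
obs={'scene':[((261.3,178.7),(-.03,.09,.15)),((251.8,208.2),(.035,.09,'pin')),((198.4,168.4),(0,-.09,.147)),((291.5,210),(-.08,.17,.012)),((272,248),(.08,.17,.012)),((168,212),(.08,-.17,.012))],
'side':[((238.2,195),(-.03,.09,.15)),((266,212),(.035,.09,'pin')),((263,247),(0,-.09,.147)),((307.5,317.5),(.08,-.17,.012)),((231,327),(-.08,-.17,.012)),((219,223),(-.08,.17,.012))]}
hand={'scene':(207.4,150),'side':(221,258)}
C={n:camT(n) for n in obs}
def f(p):
    r=[]
    for n in obs:
        for uv,L in obs[n]:
            L=[L[0],L[1],p[3] if L[2]=='pin' else L[2]]
            r.append(proj(*C[n],world(p[:3],L))-uv)
        r.append(proj(*C[n],world(p[:3],[-.09*np.cos(p[4]),-.09-.09*np.sin(p[4]),.147]))-hand[n])
    return np.concatenate(r)
s=least_squares(f,[.53,-.02,-.1,.095,.1],loss='soft_l1'); print(s.x.round(4)); print(s.fun.reshape(-1,2).round(1))
for L in [(-.03,.09,.15),(.035,.09,.1),(0,-.09,.147)]: print(world(s.x[:3],L).round(4))
print(C['scene'][0]['D'])
E
```

```text
[ 0.5485 -0.0267 -0.2038  0.0907  0.2035]
[[-0.5 -1. ]
 [-0.3  0.3]
 [-0.6 -0.2]
 [-0.1 -1.8]
 [-0.2 -0.8]
 [-2.3 -0.4]
 [-0.8 -1.6]
 [ 0.2 -0.4]
 [ 0.5 -0.2]
 [-0.2 -0.7]
 [ 0.5 -1.8]
 [-0.  -1. ]
 [ 0.1 -1.6]
 [-1.6 -0.4]]
[0.5373 0.0675 0.15  ]
[0.601  0.0543 0.1   ]
[ 0.5303 -0.1149  0.147 ]
[-0.06383025  0.          0.          0.          0.        ]
```

```bash
python3 -m jog '[{"jaw":-1,"tx":0.0314,"tz":-0.0264},{"jaw":-1,"tx":0.0314,"tz":-0.0264},{"jaw":-1,"tx":0.0314,"tz":-0.0264},{"jaw":-1,"tx":0.0314,"tz":-0.0264},{"jaw":-1,"tx":0.0314,"tz":-0.0264},{"jaw":-1,"tx":0.0314,"tz":-0.0264},{"jaw":-1,"tx":0.0314,"tz":-0.0264},{"jaw":-1,"tx":0.0314,"tz":-0.0264},{"jaw":-1,"tx":0.0314,"tz":-0.0264},{"jaw":-1,"tx":0.0314,"tz":-0.0264},{"jaw":-1,"tx":0.0314,"tz":-0.0264},{"jaw":-1,"tx":0.0314,"tz":-0.0264},{"jaw":-1,"tx":0.0314,"tz":-0.0264},{"jaw":-1,"tx":0.0314,"tz":-0.0264},{"jaw":-1,"tx":0.0314,"tz":-0.0264},{"jaw":-1,"tx":0.0314,"tz":-0.0264},{"jaw":-1}]'
python3 - <<'E'
from h import *
st=env.get_state(); print({k:np.round(v,3).tolist() for k,v in st.items()})
im,d=env.snapshot('wrist'); save('wrist1',im); np.save('/tmp/w1.npy',d); c,T=camT('wrist',st); print(T.round(3).tolist())
p=[.5485,-.0267,-.2038]
for L in [(-.03,.09,.15),(.035,.09,.0907),(0,-.09,.147)]: print(L,proj(c,T,world(p,L)).round())
for l,z in [('plunger_top',.15),('pin_tip',.093),('valve_pivot',.147)]:
  for x in env.spot_point('wrist',l)[:2]:
    print(l,round(x['score'],2),np.round(x['uv']),atz(c,T,x['uv'],z).round(4))
im,_=env.snapshot('side'); save('side1',im)
E
```

```text
{'clock': 1.95, 'qpos': [-79.138, 23.553, -0.727, 91.456, 0.321, 64.991, -4.709], 'joint_velocities': [-0.025, 0.009, 0.065, -0.057, 0.05, 0.054, 0.111], 'effort': [0.0, -60.04, 0.681, -29.974, 0.014, 0.002, -0.0], 'tool_pos': [0.159, 0.604, 0.245], 'tool_rot': [[0.967, 0.0, 0.255], [-0.255, 0.0, 0.967], [-0.0, -1.0, 0.0]], 'ft_force': [0.375, 0.236, -0.059], 'wrist_torque': [-0.017, -0.017, -0.063], 'finger_gap': 1.001}
[[0.254, -0.926, -0.28, 0.088], [0.967, 0.243, 0.073, 0.623], [0.001, -0.29, 0.957, 0.374], [0.0, 0.0, 0.0, 1.0]]
(-0.03, 0.09, 0.15) [-83. 587.]
(0.035, 0.09, 0.0907) [-30. 559.]
(0, -0.09, 0.147) [-194.  588.]invalid input at $[0]: expected keys jaw, tx, ty, tz, spin
```

View pics/wrist1.png

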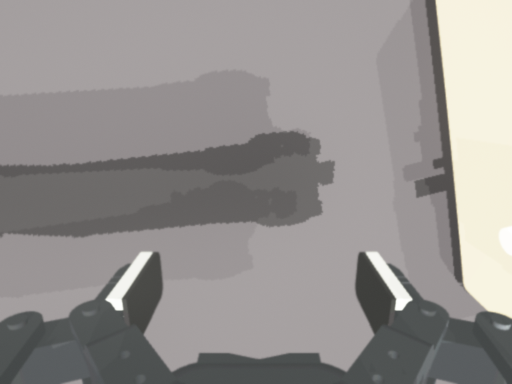

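View pics/side1.png

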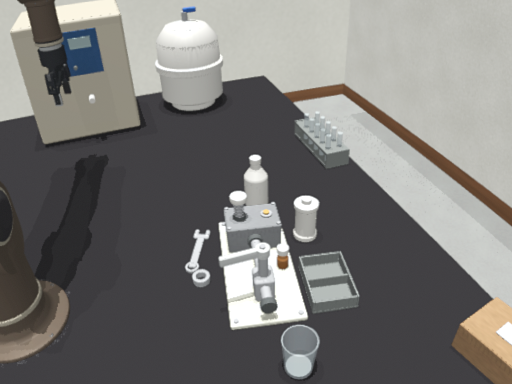

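The move was refused because every key must be given in every row, so nothing has moved. I'll resend it with all the keys.

```bash
python3 -m jog '[{"jaw":-1,"tx":0.0314,"ty":0,"tz":-0.0264,"spin":0},{"jaw":-1,"tx":0.0314,"ty":0,"tz":-0.0264,"spin":0},{"jaw":-1,"tx":0.0314,"ty":0,"tz":-0.0264,"spin":0},{"jaw":-1,"tx":0.0314,"ty":0,"tz":-0.0264,"spin":0},{"jaw":-1,"tx":0.0314,"ty":0,"tz":-0.0264,"spin":0},{"jaw":-1,"tx":0.0314,"ty":0,"tz":-0.0264,"spin":0},{"jaw":-1,"tx":0.0314,"ty":0,"tz":-0.0264,"spin":0},{"jaw":-1,"tx":0.0314,"ty":0,"tz":-0.0264,"spin":0},{"jaw":-1,"tx":0.0314,"ty":0,"tz":-0.0264,"spin":0},{"jaw":-1,"tx":0.0314,"ty":0,"tz":-0.0264,"spin":0},{"jaw":-1,"tx":0.0314,"ty":0,"tz":-0.0264,"spin":0},{"jaw":-1,"tx":0.0314,"ty":0,"tz":-0.0264,"spin":0},{"jaw":-1,"tx":0.0314,"ty":0,"tz":-0.0264,"spin":0},{"jaw":-1,"tx":0.0314,"ty":0,"tz":-0.0264,"spin":0},{"jaw":-1,"tx":0.0314,"ty":0,"tz":-0.0264,"spin":0},{"jaw":-1,"tx":0,"ty":0,"tz":0,"spin":0}]'
cat > look.py <<'E'
from h import *
import sys
k=sys.argv[1]
st=env.get_state(); print({a:np.round(st[a],4).tolist() for a in ['clock','tool_pos','ft_force','finger_gap','qpos']}); print(np.round(st['tool_rot'],3).tolist())
im,d=env.snapshot('wrist'); save('wrist'+k,im); c,T=camT('wrist',st)
p=[.5485,-.0267,-.2038]
for L in [(-.03,.09,.15),(.035,.09,.0907),(0,-.09,.147)]: print(L,world(p,L).round(4),proj(c,T,world(p,L)).round())
for l,z in [('plunger_top',.15),('pin_tip',.093),('valve_pivot',.147)]:
  for x in env.spot_point('wrist',l)[:2]:
    u=np.round(x['uv']).astype(int); dd=d[min(u[1],383),min(u[0],511)]
    print(l,round(x['score'],2),u,atz(c,T,x['uv'],z).round(4),atdepth(c,T,x['uv'],dd).round(4))
im,_=env.snapshot('side'); save('side'+k,im)
E
python3 look.py 2
```

```text
clock: 3.53
tool_pos: [0.5177, 0.0931, 0.2459]
tool_rot: [[0.964, 0.003, 0.264], [-0.264, -0.003, 0.964], [0.004, -1.0, -0.002]]
ft_force: [-0.1, -0.6, 0.4]
finger_gap: 0.0
{'clock': 3.5333, 'tool_pos': [0.5177, 0.0931, 0.2459], 'ft_force': [-0.0996, -0.6087, 0.4329], 'finger_gap': 0.0002, 'qpos': [-31.8175, 13.8385, 19.5027, 106.2986, -5.0001, 60.5701, 64.2764]}
[[0.964, 0.003, 0.264], [-0.264, -0.003, 0.964], [0.004, -1.0, -0.002]]
(-0.03, 0.09, 0.15) [0.5373 0.0675 0.15  ] [232. 234.]
(0.035, 0.09, 0.0907) [0.601  0.0544 0.0907] [243. 271.]
(0, -0.09, 0.147) [ 0.5303 -0.1148  0.147 ] [ 10. 280.]
plunger_top 0.83 [227 234] [0.5359 0.0643 0.15  ] [0.5356 0.0645 0.1508]
valve_pivot 0.72 [  4 280] [ 0.5289 -0.1192  0.147 ] [ 0.5277 -0.116   0.1501]
```

View pics/wrist2.png

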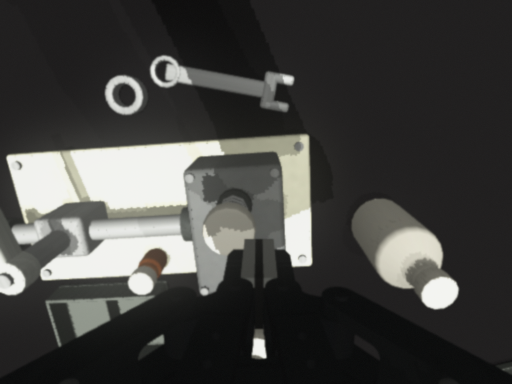

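View pics/side2.png

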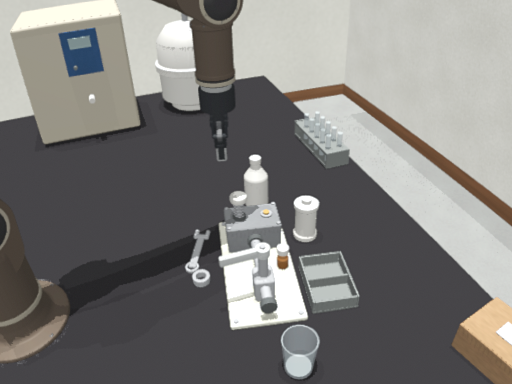

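Run:
```python
from h import *
st=env.get_state(); R=np.array(st['tool_rot']); print(st['tool_pos'],R.round(3).tolist()); print((R.T@(np.array([.5365,.0655,.180])-st['tool_pos'])).round(4))
```

```text
[0.5131823  0.10280089 0.24517091] [[0.967, -0.001, 0.253], [-0.253, 0.001, 0.967], [-0.001, -1.0, 0.0]]
[ 0.032   0.0651 -0.0302]
```

```bash
python3 -m jog '[{"jaw":-1,"tx":0.016,"ty":0,"tz":-0.015,"spin":-1.8},{"jaw":-1,"tx":0.010,"ty":0.01,"tz":-0.010,"spin":-1.2},{"jaw":-1,"tx":0.006,"ty":0.015,"tz":-0.005,"spin":0},{"jaw":-1,"tx":0,"ty":0.020,"tz":0,"spin":0},{"jaw":-1,"tx":0,"ty":0.015,"tz":0,"spin":0},{"jaw":-1,"tx":0,"ty":0.005,"tz":0,"spin":0},{"jaw":-1,"tx":0,"ty":0,"tz":0,"spin":0},{"jaw":-1,"tx":0,"ty":0,"tz":0,"spin":0}]'
python3 look.py 3
```

```text
clock: 4.45
tool_pos: [0.5378, 0.0657, 0.1808]
tool_rot: [[0.979, 0.0, 0.202], [-0.202, 0.0, 0.979], [0.0, -1.0, 0.0]]
ft_force: [0.5, -0.7, 1.2]
finger_gap: -0.0
{'clock': 4.45, 'tool_pos': [0.5378, 0.0657, 0.1808], 'ft_force': [0.5205, -0.7381, 1.1665], 'finger_gap': -0.0003, 'qpos': [-27.121, 19.7175, 18.9458, 108.3498, -7.885, 53.1787, 73.8567]}
[[0.979, 0.0, 0.202], [-0.202, 0.0, 0.979], [0.0, -1.0, 0.0]]
(-0.03, 0.09, 0.15) [0.5373 0.0675 0.15  ] [262. 239.]
(0.035, 0.09, 0.0907) [0.601  0.0544 0.0907] [261. 285.]
(0, -0.09, 0.147) [ 0.5303 -0.1148  0.147 ] [-53. 284.]
plunger_top 0.9 [256 236] [0.5349 0.0648 0.15  ] [0.5347 0.0648 0.1505]
```

View pics/wrist3.png

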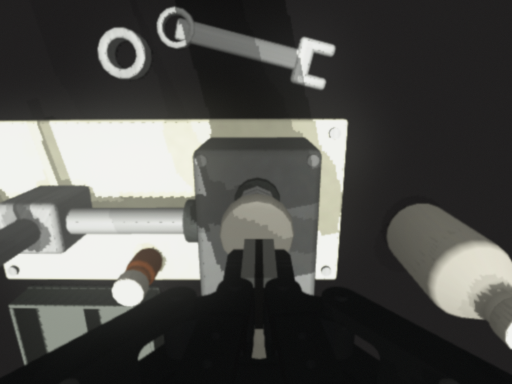

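View pics/side3.png

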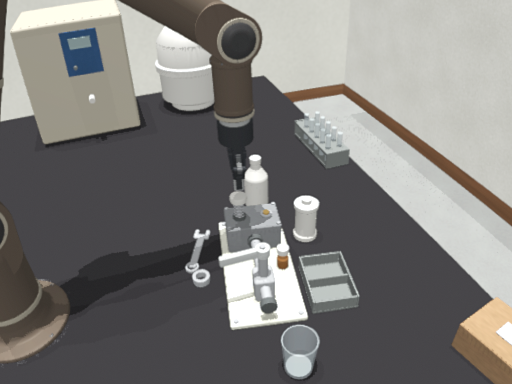

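```bash
python3 -m jog '[{"jaw":-1,"tx":-0.001,"ty":0.012,"tz":0,"spin":0},{"jaw":-1,"tx":0,"ty":0.012,"tz":0,"spin":0},{"jaw":-1,"tx":0,"ty":0.008,"tz":0,"spin":0},{"jaw":-1,"tx":0,"ty":0.006,"tz":0,"spin":0},{"jaw":-1,"tx":0,"ty":0,"tz":0,"spin":0}]'
python3 -m jog '[{"jaw":-1,"tx":0,"ty":0.001,"tz":0,"spin":0},{"jaw":-1,"tx":0,"ty":0.001,"tz":0,"spin":0},{"jaw":-1,"tx":0,"ty":0,"tz":0,"spin":0}]'
```

```text
clock: 5.12
tool_pos: [0.5379, 0.0651, 0.1431]
tool_rot: [[0.979, 0.002, 0.204], [-0.204, 0.001, 0.979], [0.002, -1.0, 0.001]]
ft_force: [-1.4, -0.3, 10.8]
finger_gap: -0.0
clock: 5.37
tool_pos: [0.5379, 0.0651, 0.1419]
tool_rot: [[0.979, 0.003, 0.204], [-0.204, 0.001, 0.979], [0.002, -1.0, 0.002]]
ft_force: [-1.7, 0.0, 11.5]
finger_gap: -0.004
```

```bash
python3 -m jog '[{"jaw":-1,"tx":0,"ty":0.002,"tz":0,"spin":0},{"jaw":-1,"tx":0,"ty":0.002,"tz":0,"spin":0},{"jaw":-1,"tx":0,"ty":0,"tz":0,"spin":0}]'
python3 -m jog '[{"jaw":-1,"tx":0,"ty":0.002,"tz":0,"spin":0},{"jaw":-1,"tx":0,"ty":0,"tz":0,"spin":0}]'
```

```text
clock: 5.62
tool_pos: [0.5381, 0.0651, 0.1399]
tool_rot: [[0.979, 0.003, 0.204], [-0.204, 0.002, 0.979], [0.003, -1.0, 0.003]]
ft_force: [-7.9, -0.5, 30.1]
finger_gap: -0.001
clock: 5.78
tool_pos: [0.5381, 0.0651, 0.1398]
tool_rot: [[0.979, 0.003, 0.204], [-0.204, 0.003, 0.979], [0.003, -1.0, 0.004]]
ft_force: [-15.6, -1.8, 49.3]
finger_gap: -0.001
```

```bash
python3 -m jog '[{"jaw":-1,"tx":0,"ty":-0.012,"tz":0,"spin":0},{"jaw":-1,"tx":0,"ty":-0.012,"tz":0,"spin":0},{"jaw":-1,"tx":0,"ty":-0.012,"tz":0,"spin":0},{"jaw":-1,"tx":0,"ty":0,"tz":0,"spin":0},{"jaw":-1,"tx":0,"ty":0,"tz":0,"spin":0},{"jaw":-1,"tx":0,"ty":0,"tz":0,"spin":0},{"jaw":-1,"tx":0,"ty":0,"tz":0,"spin":0}]'
python3 look.py 4
python3 - <<'E'
import cv2
a=cv2.imread('pics/side4.png')[150:280,190:330]; cv2.imwrite('pics/side4c.png',cv2.resize(a,None,fx=4,fy=4,interpolation=cv2.INTER_CUBIC))
E
```

```text
clock: 6.37
tool_pos: [0.5363, 0.0648, 0.1694]
tool_rot: [[0.979, -0.001, 0.204], [-0.204, -0.0, 0.979], [-0.001, -1.0, -0.001]]
ft_force: [0.4, -0.2, 0.7]
finger_gap: 0.002
{'clock': 6.3667, 'tool_pos': [0.5363, 0.0648, 0.1694], 'ft_force': [0.3891, -0.2187, 0.6586], 'finger_gap': 0.0024, 'qpos': [-26.9244, 20.441, 18.8093, 109.1268, -8.2268, 51.8126, 74.1269]}
[[0.979, -0.001, 0.204], [-0.204, -0.0, 0.979], [-0.001, -1.0, -0.001]]
(-0.03, 0.09, 0.15) [0.5373 0.0675 0.15  ] [264. 251.]
(0.035, 0.09, 0.0907) [0.601  0.0544 0.0907] [263. 296.]
(0, -0.09, 0.147) [ 0.5303 -0.1148  0.147 ] [-68. 297.]
plunger_top 0.71 [258 250] [0.5358 0.0645 0.15  ] [0.5258 0.0667 0.1708]
```

View pics/side4c.png

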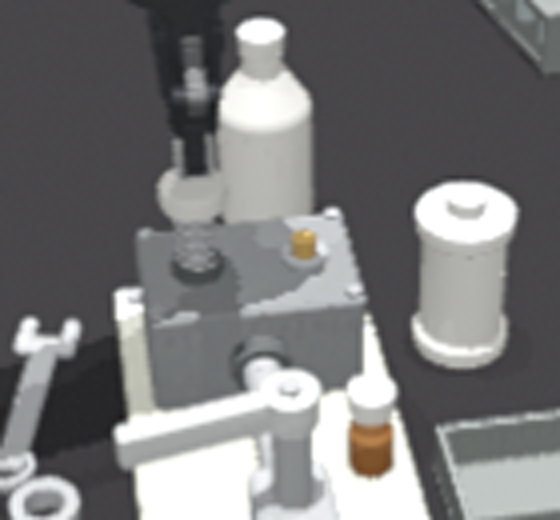

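View pics/wrist4.png

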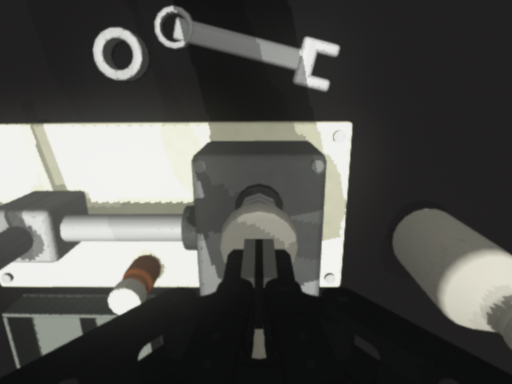

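```bash
D='' ; python3 -m jog '[{"jaw":-1,"tx":0,"ty":0.012,"tz":0,"spin":0},{"jaw":-1,"tx":0,"ty":0.012,"tz":0,"spin":0},{"jaw":-1,"tx":0,"ty":0.010,"tz":0,"spin":0},{"jaw":-1,"tx":0,"ty":0,"tz":0,"spin":0},{"jaw":-1,"tx":0,"ty":0,"tz":0,"spin":0}]'
python3 -m jog '[{"jaw":-1,"tx":0,"ty":-0.012,"tz":0,"spin":0},{"jaw":-1,"tx":0,"ty":-0.012,"tz":0,"spin":0},{"jaw":-1,"tx":0,"ty":-0.010,"tz":0,"spin":0},{"jaw":-1,"tx":0,"ty":0,"tz":0,"spin":0},{"jaw":-1,"tx":0,"ty":0,"tz":0,"spin":0},{"jaw":-1,"tx":0,"ty":0,"tz":0,"spin":0},{"jaw":-1,"tx":0,"ty":0,"tz":0,"spin":0}]'
```

```text
clock: 7.03
tool_pos: [0.5382, 0.065, 0.1399]
tool_rot: [[0.979, 0.003, 0.204], [-0.205, 0.002, 0.979], [0.003, -1.0, 0.003]]
ft_force: [-10.8, -1.2, 34.4]
finger_gap: 0.0
clock: 7.62
tool_pos: [0.5363, 0.0648, 0.1693]
tool_rot: [[0.979, -0.002, 0.204], [-0.204, -0.0, 0.979], [-0.001, -1.0, -0.001]]
ft_force: [0.4, -0.3, -0.2]
finger_gap: 0.005
```

Each stroke reaches the bottom at about 34 N and comes fully clear at the top. I'll do three more, reading the force at the bottom of each.

```bash
python3 -m jog '[{"jaw":-1,"tx":0,"ty":0.012,"tz":0,"spin":0},{"jaw":-1,"tx":0,"ty":0.012,"tz":0,"spin":0},{"jaw":-1,"tx":0,"ty":0.010,"tz":0,"spin":0},{"jaw":-1,"tx":0,"ty":0,"tz":0,"spin":0},{"jaw":-1,"tx":0,"ty":0,"tz":0,"spin":0}]'
python3 -m jog '[{"jaw":-1,"tx":0,"ty":-0.012,"tz":0,"spin":0},{"jaw":-1,"tx":0,"ty":-0.012,"tz":0,"spin":0},{"jaw":-1,"tx":0,"ty":-0.010,"tz":0,"spin":0},{"jaw":-1,"tx":0,"ty":0,"tz":0,"spin":0},{"jaw":-1,"tx":0,"ty":0,"tz":0,"spin":0},{"jaw":-1,"tx":0,"ty":0,"tz":0,"spin":0},{"jaw":-1,"tx":0,"ty":0,"tz":0,"spin":0}]'
python3 -m jog '[{"jaw":-1,"tx":0,"ty":0.012,"tz":0,"spin":0},{"jaw":-1,"tx":0,"ty":0.012,"tz":0,"spin":0},{"jaw":-1,"tx":0,"ty":0.010,"tz":0,"spin":0},{"jaw":-1,"tx":0,"ty":0,"tz":0,"spin":0},{"jaw":-1,"tx":0,"ty":0,"tz":0,"spin":0}]'
python3 -m jog '[{"jaw":-1,"tx":0,"ty":-0.012,"tz":0,"spin":0},{"jaw":-1,"tx":0,"ty":-0.012,"tz":0,"spin":0},{"jaw":-1,"tx":0,"ty":-0.010,"tz":0,"spin":0},{"jaw":-1,"tx":0,"ty":0,"tz":0,"spin":0},{"jaw":-1,"tx":0,"ty":0,"tz":0,"spin":0},{"jaw":-1,"tx":0,"ty":0,"tz":0,"spin":0},{"jaw":-1,"tx":0,"ty":0,"tz":0,"spin":0}]'
cat > pin.py <<'E'
from h import *
import sys
from scipy.optimize import least_squares
k=sys.argv[1]; uv={}
p=[.5485,-.0267,-.2038]; b=world(p,[.035,.09,0])
for n in ['side','scene']:
    im,d=env.snapshot(n); c,T=camT(n); save(n+k,im)
    for x in env.spot_point(n,'pin_tip')[:2]:
        u=x['uv']; print(n,round(x['score'],2),np.round(u,1), 'z from fit on axis:',
          round(least_squares(lambda z:proj(c,T,[b[0],b[1],z[0]])-u,[.12]).x[0],4), 'resid', (proj(c,T,[b[0],b[1],.138])-u).round(1))
    c0=proj(c,T,[b[0],b[1],.12]).astype(int)
    a=im[c0[1]-50:c0[1]+50,c0[0]-60:c0[0]+60]; save(n+k+'c',cv2.resize(a,None,fx=5,fy=5,interpolation=cv2.INTER_CUBIC))
    print(n,'expected in-crop: z.138',(proj(c,T,[b[0],b[1],.138])-c0+[60,50])*5,'z.09',(proj(c,T,[b[0],b[1],.09])-c0+[60,50])*5)
E
python3 pin.py 5
```

```text
clock: 8.03
tool_pos: [0.5378, 0.0649, 0.1398]
tool_rot: [[0.979, 0.002, 0.205], [-0.205, 0.002, 0.979], [0.002, -1.0, 0.002]]
ft_force: [-12.1, -1.2, 40.6]
finger_gap: -0.003
clock: 8.62
tool_pos: [0.5362, 0.0648, 0.1692]
tool_rot: [[0.979, -0.002, 0.204], [-0.204, -0.0, 0.979], [-0.002, -1.0, -0.001]]
ft_force: [0.2, -0.2, -0.5]
finger_gap: -0.001
clock: 9.03
tool_pos: [0.5378, 0.0649, 0.1398]
tool_rot: [[0.979, 0.002, 0.204], [-0.204, 0.002, 0.979], [0.002, -1.0, 0.002]]
ft_force: [-12.5, -1.3, 40.3]
finger_gap: -0.004
clock: 9.62
tool_pos: [0.5362, 0.0648, 0.1692]
tool_rot: [[0.979, -0.002, 0.204], [-0.204, -0.001, 0.979], [-0.002, -1.0, -0.001]]
ft_force: [1.0, 0.2, -0.4]
finger_gap: 0.0
side 0.69 [219.9 260.4] z from fit on axis: -0.0691 resid [ 46.3 -64.5]
side 0.68 [266.7 197. ] z from fit on axis: 0.1347 resid [-0.5 -1.1]
side expected in-crop: z.138 [301.22841237 219.43234927] z.09 [302.63997062 299.95595168]
scene 0.47 [252.5 198.8] z from fit on axis: 0.1286 resid [-1.1 -2.5]
scene expected in-crop: z.138 [302.03404576 226.72568113] z.09 [302.66726174 288.27130899]
```

View pics/side5c.png

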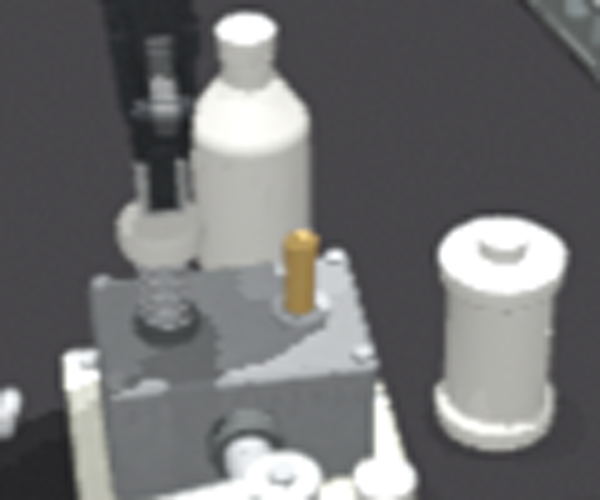

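View pics/scene5c.png

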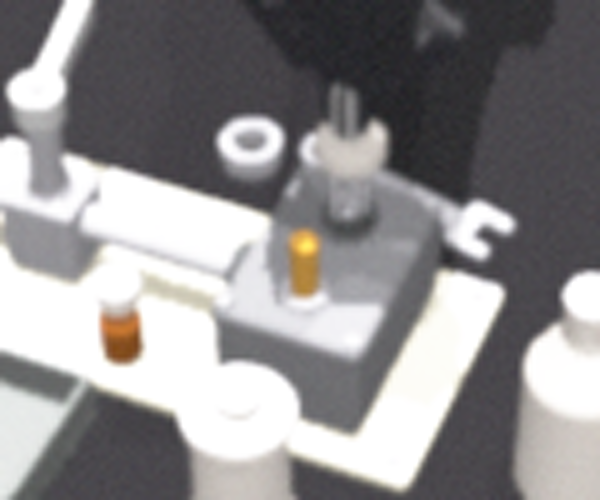

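```bash
python3 -m jog '[{"jaw":-1,"tx":0,"ty":0.012,"tz":0,"spin":0},{"jaw":-1,"tx":0,"ty":0.012,"tz":0,"spin":0},{"jaw":-1,"tx":0,"ty":0.009,"tz":0,"spin":0},{"jaw":-1,"tx":0,"ty":0,"tz":0,"spin":0},{"jaw":-1,"tx":0,"ty":0,"tz":0,"spin":0}]'
python3 -m jog '[{"jaw":-1,"tx":0,"ty":-0.012,"tz":0,"spin":0},{"jaw":-1,"tx":0,"ty":-0.012,"tz":0,"spin":0},{"jaw":-1,"tx":0,"ty":-0.009,"tz":0,"spin":0},{"jaw":-1,"tx":0,"ty":0,"tz":0,"spin":0},{"jaw":-1,"tx":0,"ty":0,"tz":0,"spin":0},{"jaw":-1,"tx":0,"ty":0,"tz":0,"spin":0},{"jaw":-1,"tx":0,"ty":0,"tz":0,"spin":0}]'
python3 pin.py 6
python3 -m jog '[{"jaw":-1,"tx":0,"ty":0.012,"tz":0,"spin":0},{"jaw":-1,"tx":0,"ty":0.012,"tz":0,"spin":0},{"jaw":-1,"tx":0,"ty":0.009,"tz":0,"spin":0},{"jaw":-1,"tx":0,"ty":0,"tz":0,"spin":0},{"jaw":-1,"tx":0,"ty":0,"tz":0,"spin":0}]'
python3 -m jog '[{"jaw":-1,"tx":0,"ty":-0.012,"tz":0,"spin":0},{"jaw":-1,"tx":0,"ty":-0.012,"tz":0,"spin":0},{"jaw":-1,"tx":0,"ty":-0.009,"tz":0,"spin":0},{"jaw":-1,"tx":0,"ty":0,"tz":0,"spin":0},{"jaw":-1,"tx":0,"ty":0,"tz":0,"spin":0},{"jaw":-1,"tx":0,"ty":0,"tz":0,"spin":0},{"jaw":-1,"tx":0,"ty":0,"tz":0,"spin":0}]'
python3 pin.py 7
python3 - <<'E'
import cv2,numpy as np
a=[cv2.imread(f'pics/side{k}c.png')[100:400,150:500] for k in (6,7)]
b=[cv2.imread(f'pics/scene{k}c.png')[100:400,150:500] for k in (6,7)]
cv2.imwrite('pics/pin67.png',np.vstack([np.hstack(a),np.hstack(b)]))
E
```

```text
clock: 10.23
tool_pos: [0.5381, 0.065, 0.14]
tool_rot: [[0.979, 0.003, 0.204], [-0.204, 0.002, 0.979], [0.003, -1.0, 0.002]]
ft_force: [-5.1, -0.3, 24.0]
finger_gap: -0.003
clock: 10.82
tool_pos: [0.5363, 0.0648, 0.1694]
tool_rot: [[0.979, -0.001, 0.204], [-0.204, -0.0, 0.979], [-0.001, -1.0, -0.001]]
ft_force: [-0.2, 0.1, -0.2]
finger_gap: -0.002
side 0.56 [266.2 194.7] z from fit on axis: 0.1414 resid [0.  1.2]
side expected in-crop: z.138 [301.22841237 219.43234927] z.09 [302.63997062 299.95595168]
scene 0.65 [250.1 196.3] z from fit on axis: 0.1382 resid [1.3 0. ]
scene expected in-crop: z.138 [302.03404576 226.72568113] z.09 [302.66726174 288.27130899]
clock: 11.43
tool_pos: [0.5381, 0.065, 0.14]
tool_rot: [[0.979, 0.003, 0.204], [-0.204, 0.002, 0.979], [0.003, -1.0, 0.002]]
ft_force: [-5.5, -0.9, 24.7]
finger_gap: 0.002
clock: 12.02
tool_pos: [0.5363, 0.0648, 0.1694]
tool_rot: [[0.979, -0.002, 0.204], [-0.204, -0.0, 0.979], [-0.001, -1.0, -0.001]]
ft_force: [-0.4, 0.1, 0.4]
finger_gap: -0.003
side 0.67 [265.5 193.9] z from fit on axis: 0.1438 resid [0.7 2. ]
side expected in-crop: z.138 [301.22841237 219.43234927] z.09 [302.63997062 299.95595168]
scene 0.38 [252.7 195.6] z from fit on axis: 0.1408 resid [-1.3  0.7]
scene expected in-crop: z.138 [302.03404576 226.72568113] z.09 [302.66726174 288.27130899]
```

View pics/pin67.png

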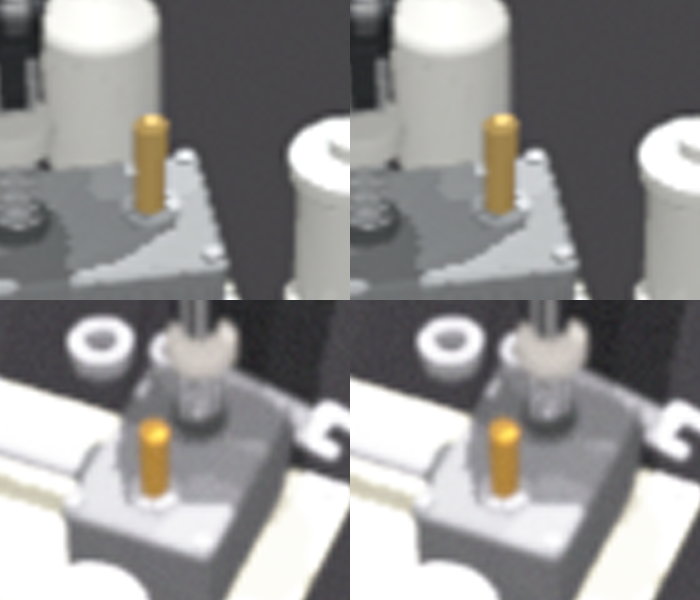

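The pin looks identical after the fifth and sixth strokes, so it is fully out. Next I'll lift off and move beside the valve handle.

```bash
python3 -m jog '[{"jaw":-1,"tx":0,"ty":-0.02,"tz":0,"spin":0},{"jaw":-1,"tx":0,"ty":-0.015,"tz":0,"spin":0},{"jaw":-1,"tx":-0.008,"ty":0,"tz":-0.03,"spin":0},{"jaw":-1,"tx":-0.008,"ty":0,"tz":-0.036,"spin":0},{"jaw":-1,"tx":-0.008,"ty":0,"tz":-0.036,"spin":0},{"jaw":-1,"tx":-0.008,"ty":0,"tz":-0.028,"spin":0},{"jaw":-1,"tx":0,"ty":0,"tz":-0.0145,"spin":0},{"jaw":-1,"tx":0,"ty":0,"tz":0,"spin":0},{"jaw":-1,"tx":0,"ty":0,"tz":0,"spin":0},{"jaw":-1,"tx":0,"ty":0,"tz":0,"spin":0}]'
cat > look2.py <<'E'
from h import *
import sys
k=sys.argv[1]
st=env.get_state(); c,T=camT('wrist',st); im,d=env.snapshot('wrist'); save('wrist'+k,im)
print(st['clock'],np.round(st['tool_pos'],4),np.round(st['ft_force'],1))
R=np.array(st['tool_rot'])
for l in ['valve_pivot','handle_end']:
  for x in env.spot_point('wrist',l)[:2]:
    w=atz(c,T,x['uv'],.147); print(l,round(x['score'],2),np.round(x['uv']),w.round(4),'in tool axes',(R.T@(w-st['tool_pos'])).round(4))
im,_=env.snapshot('side'); save('side'+k,im)
E
python3 look2.py 8
```

```text
clock: 13.05
tool_pos: [0.4765, -0.0691, 0.2052]
tool_rot: [[0.979, 0.0, 0.203], [-0.203, 0.0, 0.979], [0.0, -1.0, 0.0]]
ft_force: [-0.5, -0.5, -0.4]
finger_gap: -0.002
13.05 [ 0.4765 -0.0691  0.2052] [-0.5 -0.5 -0.4]
valve_pivot 0.58 [200. 308.] [ 0.5285 -0.1189  0.147 ] in tool axes [ 0.061   0.0582 -0.0382]
handle_end 0.94 [166. 177.] [ 0.439 -0.116  0.147] in tool axes [-0.0271  0.0582 -0.0536]
```

View pics/wrist8.png

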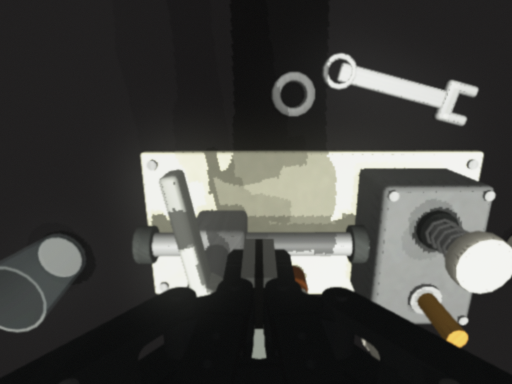

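View pics/side8.png

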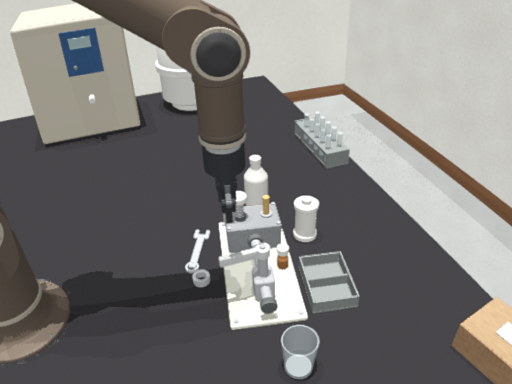

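```bash
python3 -m jog '[{"jaw":-1,"tx":0,"ty":0.02,"tz":0,"spin":0},{"jaw":-1,"tx":0,"ty":0.025,"tz":0,"spin":0},{"jaw":-1,"tx":0,"ty":0.014,"tz":0,"spin":0},{"jaw":-1,"tx":-0.0015,"ty":0,"tz":-0.013,"spin":0},{"jaw":-1,"tx":-0.0015,"ty":0,"tz":-0.010,"spin":0},{"jaw":-1,"tx":0,"ty":0,"tz":-0.009,"spin":0},{"jaw":-1,"tx":0,"ty":0,"tz":-0.009,"spin":0},{"jaw":-1,"tx":0,"ty":0,"tz":-0.010,"spin":0},{"jaw":-1,"tx":0.003,"ty":0,"tz":-0.009,"spin":0},{"jaw":-1,"tx":0.003,"ty":0,"tz":-0.009,"spin":0},{"jaw":-1,"tx":0.006,"ty":0,"tz":-0.008,"spin":0},{"jaw":-1,"tx":0.006,"ty":0,"tz":-0.008,"spin":0},{"jaw":-1,"tx":0,"ty":0,"tz":0,"spin":0},{"jaw":-1,"tx":0,"ty":0,"tz":0,"spin":0}]'
python3 look2.py 9
```

```text
clock: 14.42
tool_pos: [0.4736, -0.1575, 0.1462]
tool_rot: [[0.979, -0.0, 0.205], [-0.205, -0.001, 0.979], [0.0, -1.0, -0.001]]
ft_force: [0.9, 0.7, -0.5]
finger_gap: 0.007
14.4167 [ 0.4736 -0.1575  0.1462] [ 0.9  0.7 -0.5]
valve_pivot 0.91 [364. 356.] [ 0.5289 -0.1177  0.147 ] in tool axes [ 0.0459 -0.0009  0.0504]
handle_end 0.9 [185. 287.] [ 0.4746 -0.1908  0.147 ] in tool axes [ 0.0078 -0.0008 -0.0323]
```

View pics/wrist9.png

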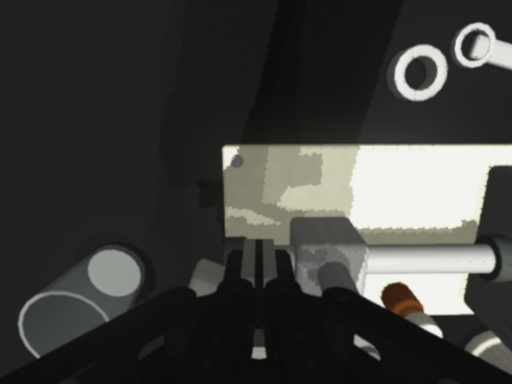

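View pics/side9.png

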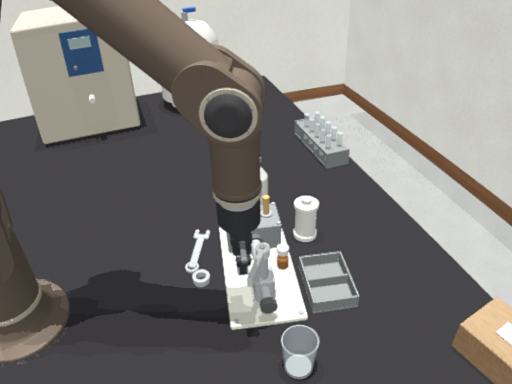

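```bash
python3 -m jog '[{"jaw":-1,"tx":0.007,"ty":0,"tz":-0.004,"spin":0},{"jaw":-1,"tx":0.007,"ty":0,"tz":-0.004,"spin":0},{"jaw":-1,"tx":0.006,"ty":0,"tz":-0.003,"spin":0},{"jaw":-1,"tx":0.005,"ty":0,"tz":-0.001,"spin":0},{"jaw":-1,"tx":0,"ty":0,"tz":0,"spin":0},{"jaw":-1,"tx":0,"ty":0,"tz":0,"spin":0}]'
python3 look2.py 10
```

```text
clock: 15.12
tool_pos: [0.4959, -0.1738, 0.1462]
tool_rot: [[0.979, 0.0, 0.204], [-0.204, -0.001, 0.979], [0.001, -1.0, -0.001]]
ft_force: [-0.6, 0.1, -0.1]
finger_gap: 0.003
15.1167 [ 0.4959 -0.1738  0.1462] [-0.6  0.1 -0.1]
valve_pivot 0.77 [392. 311.] [ 0.5282 -0.1187  0.147 ] in tool axes [ 0.0203 -0.0008  0.0606]
handle_end 0.92 [197. 306.] [ 0.5074 -0.2045  0.147 ] in tool axes [ 0.0175 -0.0007 -0.0277]
```

View pics/wrist10.png

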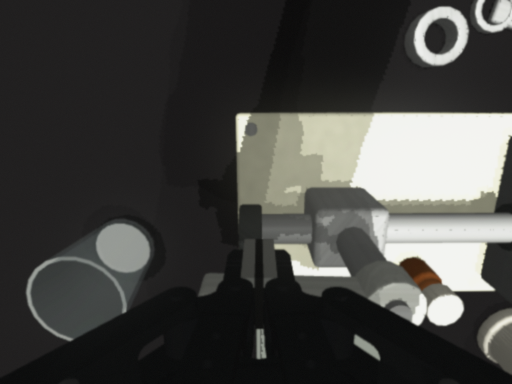

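```bash
python3 -m jog '[{"jaw":-1,"tx":0.002,"ty":0,"tz":0,"spin":0},{"jaw":-1,"tx":0.001,"ty":0,"tz":0,"spin":0},{"jaw":-1,"tx":0,"ty":0,"tz":0,"spin":0},{"jaw":-1,"tx":0,"ty":0,"tz":0,"spin":0}]'
python3 -m jog '[{"jaw":-1,"tx":0.002,"ty":0,"tz":0,"spin":0},{"jaw":-1,"tx":0,"ty":0,"tz":0,"spin":0},{"jaw":-1,"tx":0,"ty":0,"tz":0,"spin":0}]'
```

```text
clock: 15.65
tool_pos: [0.4984, -0.1739, 0.1463]
tool_rot: [[0.979, 0.0, 0.204], [-0.204, -0.0, 0.979], [0.0, -1.0, -0.0]]
ft_force: [0.1, -1.0, -0.0]
finger_gap: -0.002
clock: 15.9
tool_pos: [0.4994, -0.174, 0.146]
tool_rot: [[0.979, -0.002, 0.204], [-0.204, 0.001, 0.979], [-0.002, -1.0, 0.0]]
ft_force: [-5.3, 1.0, 3.2]
finger_gap: -0.004
```

```bash
python3 -m jog '[{"jaw":-1,"tx":0.002,"ty":0,"tz":0,"spin":0},{"jaw":-1,"tx":0,"ty":0,"tz":0,"spin":0},{"jaw":-1,"tx":0,"ty":0,"tz":0,"spin":0}]'
python3 look2.py 11
```

```text
clock: 16.15
tool_pos: [0.4995, -0.1741, 0.1458]
tool_rot: [[0.979, -0.006, 0.204], [-0.204, 0.002, 0.979], [-0.006, -1.0, 0.001]]
ft_force: [-11.3, 2.7, 7.7]
finger_gap: -0.002
16.15 [ 0.4995 -0.1741  0.1458] [-11.3   2.7   7.7]
valve_pivot 0.68 [397. 304.] [ 0.5287 -0.1165  0.147 ] in tool axes [ 0.0168 -0.0012  0.0623]
handle_end 0.82 [198. 306.] [ 0.5112 -0.2044  0.147 ] in tool axes [ 0.0176 -0.0013 -0.0273]
```

The handle has stopped moving and the force is rising, so it is at its stop. Now I'll back off, lift and check.

```bash
python3 -m jog '[{"jaw":-1,"tx":-0.006,"ty":0,"tz":0,"spin":0},{"jaw":-1,"tx":-0.012,"ty":0,"tz":0,"spin":0},{"jaw":-1,"tx":-0.015,"ty":0,"tz":0,"spin":0},{"jaw":-1,"tx":-0.012,"ty":-0.01,"tz":0,"spin":0},{"jaw":-1,"tx":0,"ty":-0.03,"tz":0,"spin":0},{"jaw":-1,"tx":0,"ty":-0.035,"tz":0,"spin":0},{"jaw":-1,"tx":0,"ty":-0.035,"tz":0,"spin":0},{"jaw":-1,"tx":0,"ty":-0.015,"tz":0,"spin":0},{"jaw":-1,"tx":0,"ty":0,"tz":0,"spin":0},{"jaw":-1,"tx":0,"ty":0,"tz":0,"spin":0},{"jaw":-1,"tx":0,"ty":0,"tz":0,"spin":0},{"jaw":-1,"tx":0,"ty":0,"tz":0,"spin":0}]'
python3 look2.py 12; python3 pin.py 13
```

```text
clock: 17.35
tool_pos: [0.4577, -0.1652, 0.2701]
tool_rot: [[0.979, -0.002, 0.204], [-0.204, 0.0, 0.979], [-0.002, -1.0, -0.0]]
ft_force: [0.8, -0.0, 0.3]
finger_gap: 0.001
17.35 [ 0.4577 -0.1652  0.2701] [ 0.8 -0.   0.3]
valve_pivot 0.68 [310. 303.] [ 0.5674 -0.1415  0.147 ] in tool axes [0.1028 0.1229 0.0455]
valve_pivot 0.61 [334. 260.] [ 0.53   -0.1154  0.147 ] in tool axes [0.0608 0.1229 0.0634]
handle_end 0.71 [223. 263.] [ 0.5133 -0.2076  0.147 ] in tool axes [ 0.0633  0.1229 -0.0302]
side 0.61 [266.  194.8] z from fit on axis: 0.1412 resid [0.2 1.1]
side expected in-crop: z.138 [301.22841237 219.43234927] z.09 [302.63997062 299.95595168]
scene 0.62 [249.9 195.4] z from fit on axis: 0.1416 resid [1.5 0.9]
scene expected in-crop: z.138 [302.03404576 226.72568113] z.09 [302.66726174 288.27130899]
```

View pics/wrist12.png

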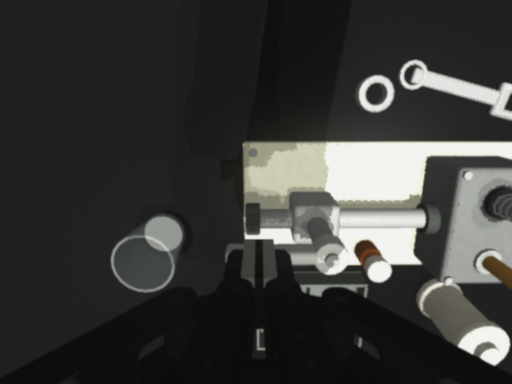

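View pics/scene13.png

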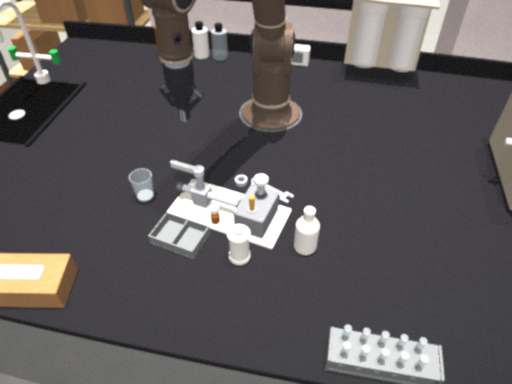

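View pics/side13.png

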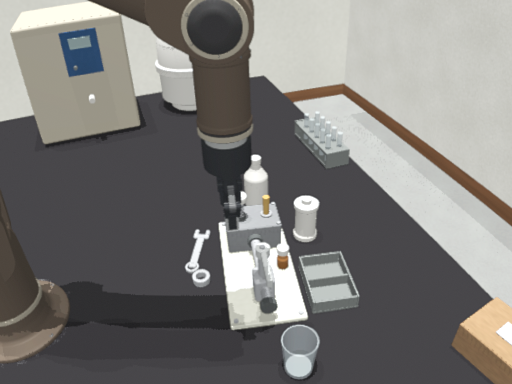

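Run:
```python
from h import *
a=cv2.imread('pics/scene0.png');b=cv2.imread('pics/scene13.png')
d=cv2.absdiff(a,b).max(2)[140:280,120:330]; ys,xs=np.where(d>60); print(len(ys)); 
n,l,s,c=cv2.connectedComponentsWithStats((d>60).astype('uint8')); print([(r[0]+120,r[1]+140,r[2],r[3],r[4]) for r in s[1:] if r[4]>5])
print(env.finish_job())
```

```text
513
[(np.int32(195), np.int32(148), np.int32(15), np.int32(19), np.int32(132)), (np.int32(170), np.int32(160), np.int32(24), np.int32(13), np.int32(176)), (np.int32(179), np.int32(178), np.int32(18), np.int32(11), np.int32(88)), (np.int32(204), np.int32(182), np.int32(5), np.int32(3), np.int32(10)), (np.int32(178), np.int32(192), np.int32(4), np.int32(5), np.int32(10)), (np.int32(187), np.int32(192), np.int32(5), np.int32(4), np.int32(13)), (np.int32(249), np.int32(195), np.int32(6), np.int32(15), np.int32(79))]
the job is handed in; nothing more can be done
None
```

The pump is primed and the valve is open along the pipe. I handed the job in at about 18 s of the 64 s allowed, with the gripper lifted clear of everything.

- **Plunger:** I pressed it with the closed fingertips for six full strokes. Each reached the hard bottom, with 24–49 N measured at the wrist, and was let fully back up.
- **Pin:** It looked the same after the fifth and sixth strokes, so it is fully out. The cameras put its tip at about 0.138–0.144 m, against a nominal 0.138 m. I did not touch it.
- **Valve:** Only after that, I pushed the handle round with the fingers until it stopped moving and the force rose to about 11 N. The last look gave about 1.6 rad against the 1.571 rad stop, which is within camera error, and the handle is parallel to the pipe.
- **Loose things:** The before-and-after scene pictures differ only around the handle, the valve and pipe just below it (probably its shadow) and the pin. None of the loose things shows as moved.

Not everything went cleanly:

- The first move was refused because of missing keys, and nothing moved.
- A few network detections were false and I discarded them against the pictures. They were a pin candidate on the handle and a second pivot candidate.

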